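# View a fragile glass cell on a sprung inspection carriage

### The arm

A 6-joint arm with a two-finger parallel gripper is mounted at the origin on the work surface. World frame = base frame: x ahead of the robot, y to its left, z up, the work surface at z = 0. Lengths are in m, angles in degrees, forces in N, time in s.
With the tool pointing down it reaches from about 0.3 to 0.875 m from the base axis. Payload 6.4 kg.
Tool frame: the origin (TCP) lies midway between the tips of the shut fingers; the grasp point (between the pads) lies 19 mm behind it (ctrl.grip_depth is the distance from the TCP to the grasp point, in m); z points along the fingers, y is the line along which they close (so a half turn about z gives the same grasp; the last joint's range is limited). The gripper opens to 85 mm and grips with 20 to 120 N. Pads are 22 mm wide; open, the fingers measure 114 mm over their backs; the gripper's body (76 mm by 85 mm) begins 54 mm behind the grasp point. The pads swing forward as they close: fully open they stand 13 mm farther back than shut.
Start: joints at [-79.945, 10.359, 92.074, -0, 77.567, -11.82], TCP at [0.214, -0.534, 0.231] pointing down, gripper open.
Joint ranges: [-171.53, 171.53], [-51.25, 118.39], [17.06, 147.69], [-65.23, 245.23], [0, 150.52], [-178.68, 178.68]. Speed limits (degrees/s): [147.25, 147.25, 172.46, 180, 180, 180].

### API

Orientations are given as [roll, pitch, yaw] about the fixed x, y, z axes, in that order (R = Rz(yaw) Ry(pitch) Rx(roll)).
In Python, from plant import ctrl, viewer, search_frame gives the robot as it stands. The module is installed in compiled form; this text tells all that it offers. Calls block until the motion is done:
- ctrl.move_ptp(position, orientation): joint-space move of the TCP to a pose.
- ctrl.move_l(position, frame=None, max_speed=0.15, guard=None): straight line of the TCP; frame=None keeps the orientation; max_speed is the mean speed in m/s. With guard (N) it stops when the force on the tool has changed by that much, and returns True; else False.
- ctrl.set_joints(angles): joint-space move.
- ctrl.gripper_to(opening, force=None): finger opening in m; force is the grip in N (None keeps the last); returns when the fingers have stopped.
- ctrl.sleep(seconds).
- ctrl.inverse_kinematics(position, orientation): joint angles nearest the present ones, or None.
- viewer.snapshot(name): name is "scene" or "top" or "wrist"; returns a dict with "frame" (420x560x3 uint8, blue, green, red), "range_z" (420x560 float32, m along the optical axis (not along the pixel's ray), 0 where there is no reading), "intrinsics" (3x3 intrinsics, pixels), "k1" (the pictures are not rectified: a ray, as slopes to the right and down, at radius r is drawn at 1 + k1 r^2 times it, then the intrinsics apply), "R" (3x3) and "t" (3): a world point X has camera coordinates R X + t; the wrist camera has in their place "mount" (4x4, takes a point from camera to tool coordinates, whose origin is the TCP and whose axes are the flange's). Camera axes: x right, y down, z forward; pixel columns grow to the right and rows downward; lengths in m; the calibration is good to about 2 mm. A picture is of the moment at which its call begins: read the wrist's pose just before it.
A pose or a line that the arm cannot do raises ctrl.PlanningError and nothing moves.
- ctrl.finish_job(): hands the job in; it is judged then, once.
Trained networks look in a picture, given as the dict that the camera call returned (one of the last four; its "shot" number tells which), for a name from the list of things; names that differ only in an ending like _2 or _b are one class to them, and where a whole thing is asked for, a point or a joint stands for the part that bears it (a point fixed in the world has none). Each returns a list of dicts, best first, with "confidence" (0 to 1); they miss things now and then, are a little off and sometimes report something else, mostly with a low value. They report only what shows in the picture. A call takes as long as a camera call. They do not tell look-alikes from the thing itself.
- search_frame(picture, name): "point" ([x, y, z] in m, in world coordinates, good to about 4 mm: the middle of the surface that is visible of it).
Readings, each from a call of its own:
- ctrl.get_clock(): time.
- ctrl.get_qpos(): joint angles.
- ctrl.get_qvel(): joint speeds.
- ctrl.get_joint_efforts(): joint torques, N m.
- ctrl.get_tool_pos(): TCP position.
- ctrl.get_tool_rot(): TCP orientation.
- ctrl.get_force(): force on the tool from outside, world axes, zero at the start.
- ctrl.get_ft_torque(): the same for the moment, N m.
- ctrl.get_opening(): finger opening in m.
- ctrl.get_finger_force(): force on a finger pad.
Only numpy, scipy, OpenCV 4.12 (cv2) and the standard library are available. Lean on these libraries where they do the work, as an engineer would, in place of code of your own. Each camera call takes 0.05 s, during which the arm holds its last target. There are 200 camera calls.

### The job

Take the square glass cell out of the slanted rack and stand it upright in the shallow nest on the microscope stage's carriage; it is fragile, so grip it lightly and set it down softly. Then pull the sprung carriage out by its bar handle until its front edge is at the white line on the guides, keep it there for two seconds while the camera takes its picture, and ease it slowly all the way back home before letting go, with the cell still standing in the nest. Leave the round vials and everything else where they are.

Things in the scene. Friction and masses are not known exactly. Their poses are not given: they have to be found in the camera images.
- cell: fragile glass cell: clear 24 x 24 mm square bar, 85 mm long, 70 g, with 8 mm grey foot and 8 mm black stopper. Origin under the centre of its foot, z along its length to the stopper. Starts in one of the rack's wells, leaning, 43 mm showing. Up to about 35 N per finger is safe; more breaks it, as does pressing it with over 30 N on rack, stage or bench or a drop of over 8 mm.
- rack: fixed black block 50 x 180 x 52 mm on a foot 125 x 190 x 6 mm, tilted 35 deg: its well axes point up along (-0.574, 0, 0.819) in the rack frame. Three square wells 28 mm wide, 42 mm deep, 55 mm apart along y: floor centres at (-6, -55 / 0 / 55, 29) mm, mouths at (-30, same, 63) mm. Origin on the bench under the block.
- stage: fixed dark base plate, x -115..115, y -75..125 mm, 15 mm thick; origin on the bench. Black guides along x at y +-41 mm, tops 37 mm high, with white lines at x = -32 mm. Inclined microscope, 36 mm thick, from the +y side in plane x = 0: tip (0, 42, 112), tail (0, 130, 186) mm; post 20 mm thick, 220 mm high, at (45, 98) mm; white lamp block 65 mm high at (0, -66) mm.
- carriage (a joint): travel of the sprung carriage in m: 0 = home (spring holds it there with about 2 N), growing as it is pulled towards the stage's -x; 0.065 = end stop. Its front edge is at the white lines at 0.045 (about 5.6 N).
- nest (a point): centre of the floor of the carriage's nest, 37 mm above the bench; axes as the stage's. The nest is 40 x 40 mm inside with a lip 6 mm high and 4 mm thick, on a 64 x 64 mm carriage plate. Rides with the carriage.
- handle (a point): centre of the carriage's handle: a round steel bar 14 mm thick along the stage's y, 72 mm above the bench, 70 mm in front (-x) of the nest centre, carried at both ends by 8 mm uprights 60 mm apart, so that it is free all round between them. Rides with the carriage.
- vial_a: round glass vial, 21 mm thick, 65 mm long, black cap, in another well of the rack; origin at its foot, z along it. Leave it.
- vial_b: second round glass vial, the same, in the remaining well. Leave it.
- weight: brass weight, 22 mm thick, 30 mm high, standing on the stage's base plate. Leave it.
- lens: lens tube, black, 32 mm thick, 53 mm high, standing on the bench. Leave it.
- mouse: black computer mouse, 100 x 58 x 30 mm. Leave it.
- driver: screwdriver 170 mm long, lying on the bench. Leave it.
- jar: jar 48 mm thick, 70 mm high, standing near the back. Leave it.
- table: the grey bench top, at height 0.
There are look-alikes about, which are no part of the job. What is shaped like the cell but purple is not meant.

How it is judged (in metres and radians):
On the way, in this order (a step that is already met when the one before it is completed fails the run):
1. the cell stands upright in the nest, let go, with the carriage home (x of cell in the frame of nest between -0.012 and 0.012 m and y of cell in the frame of nest between -0.012 and 0.012 m and z of cell in the frame of nest between -0.004 and 0.004 m and angle between cell's own z axis and vertical below 0.1 rad and contact force between cell and the fingers below 0.05 N and value of joint carriage below 0.004 m), for 0.2 s.
2. the carriage is held with its front edge within 5 mm of the white line for 1.5 s, the cell standing in the nest (x of cell in the frame of nest between -0.012 and 0.012 m and y of cell in the frame of nest between -0.012 and 0.012 m and z of cell in the frame of nest between -0.004 and 0.004 m and angle between cell's own z axis and vertical below 0.1 rad and value of joint carriage between 0.04 and 0.05 m), for 1.5 s.
At the end, for the whole second after the job is handed in: The cell stands in the nest (foot within 12 mm of the nest's centre each way, on its floor within 4 mm, upright within 0.1 rad), at rest, and the carriage is home (within 3 mm) (x of cell in the frame of nest between -0.012 and 0.012 m and y of cell in the frame of nest between -0.012 and 0.012 m and z of cell in the frame of nest between -0.004 and 0.004 m and angle between cell's own z axis and vertical below 0.1 rad and value of joint carriage below 0.003 m and linear speed of cell below 0.01 m/s); the robot touches nothing.
It fails at once if the cell is squeezed or pushed by the fingers with more than 90 N in all (both fingers together) (contact force between cell and the fingers above 90 N).
It fails at once if the cell is knocked or pressed against stage, rack or bench with more than 30 N (contact force between cell and stage above 30 N or contact force between cell and rack above 30 N or contact force between cell and table above 30 N).
It fails at once if the cell is dropped (let go over 8 mm above the nest floor, or moving faster than 0.4 m/s while not held) (contact force between cell and the fingers below 0.5 N and (linear speed of cell above 0.4 m/s or (z of cell in the frame of nest above 0.008 m and distance between cell and nest below 0.06 m))).
It fails at once if the carriage snaps back (returns faster than 0.2 m/s) (velocity of joint carriage below -0.2 m/s).
It fails at once if a bystander is moved (vials and screwdriver 30 mm, others 20 mm) (distance of any of vial_a, vial_b, driver from where it was at the start of the episode above 0.03 m or distance of any of weight, lens, mouse, jar from where it was at the start of the episode above 0.02 m).
It also fails if it takes over 72 s, if anything falls off the work surface, if the arm or the gripper's body presses on something with over 40 N, if the wrist force passes 120 N, or if a joint passes its speed limit or range.

## Working session

There is one attempt and no reset: what is moved stays moved. The work goes in short steps, each a Python script; the robot and the scene stay as the last script left them, time stands still between calls to the robot, and variables do not carry over. Pictures are saved under pics/ and viewed, at most 10 in all, crops included, and the job is handed in when it is done.

```bash
mkdir -p pics; cat > h.py <<'E'
import numpy as np, cv2
from scipy.spatial.transform import Rotation as Ro
from plant import ctrl, viewer, search_frame
def cam_world(s, pose=None):
    if "R" in s:
        R=np.array(s["R"]);t=np.array(s["t"]); return R.T, -R.T@t
    p,o=pose; M=np.array(s["mount"]); Rw=Ro.from_euler('xyz',o,degrees=True).as_matrix()
    return Rw@M[:3,:3], Rw@M[:3,3]+np.array(p)
def cloud(s,pose=None):
    z=s["range_z"];h,w=z.shape;K=np.array(s["intrinsics"]);k1=s["k1"]
    v,u=np.mgrid[:h,:w]; x=(u-K[0,2])/K[0,0]; y=(v-K[1,2])/K[1,1]
    a,b=x.copy(),y.copy()
    for _ in range(8):
        f=1+k1*(a*a+b*b); a,b=x/f,y/f
    R,c=cam_world(s,pose)
    P=np.stack([a*z,b*z,z],-1)@R.T+c; P[z<=0]=np.nan
    return P
def proj(s,X,pose=None):
    R,c=cam_world(s,pose);q=(np.atleast_2d(X)-c)@R
    a=q[:,:2]/q[:,2:];f=1+s["k1"]*(a**2).sum(1,keepdims=True);K=np.array(s["intrinsics"])
    return a*f*[K[0,0],K[1,1]]+[K[0,2],K[1,2]]
E
python3 - <<'E'
from h import *
ims=[]
for n in ["scene","top"]:
    s=viewer.snapshot(n); cv2.imwrite(f"pics/{n}0.png",s["frame"]); np.save(f"pics/{n}.npy",s,allow_pickle=True)
    for k in ["cell","rack","stage","nest","handle","vial_a","weight","lens","mouse","driver","jar"]:
        print(n,k,[(np.round(d["point"],3).tolist(),round(d["confidence"],2),proj(s,d["point"])[0].astype(int).tolist()) for d in search_frame(s,k)[:4]])
print(ctrl.get_tool_rot(),ctrl.get_clock())
E
```

```text
scene cell [([0.545, 0.219, 0.084], 0.75, [348, 243]), ([0.422, 0.149, 0.021], 0.68, [352, 221]), ([0.564, 0.012, 0.023], 0.61, [289, 222])]
scene rack [([0.599, 0.221, 0.039], 0.59, [335, 264])]
scene stage [([0.611, -0.183, 0.016], 0.81, [236, 199])]
scene nest [([0.629, -0.231, 0.033], 0.64, [222, 191])]
scene handle [([0.624, -0.232, 0.034], 0.86, [223, 190])]
scene vial_a [([0.539, 0.165, 0.076], 0.59, [334, 234]), ([0.566, 0.272, 0.077], 0.46, [359, 260])]
scene weight [([0.703, -0.261, 0.029], 0.44, [199, 199])]
scene lens [([0.458, 0.022, 0.036], 0.68, [314, 203])]
scene mouse [([0.471, 0.502, 0.035], 0.94, [447, 297])]
scene driver [([0.419, -0.44, 0.022], 0.55, [228, 136])]
scene jar [([0.8, -0.011, 0.055], 0.79, [227, 256])]
top cell [([0.409, 0.145, 0.023], 0.56, [242, 271]), ([0.558, 0.002, 0.022], 0.49, [285, 224]), ([0.542, 0.212, 0.087], 0.46, [218, 230])]
top rack [([0.576, 0.196, 0.043], 0.88, [225, 219])]
top stage [([0.535, 0.16, 0.076], 0.75, [236, 232]), ([0.413, -0.445, 0.024], 0.58, [422, 265])]
top nest [([0.624, -0.235, 0.038], 0.55, [358, 202])]
top handle [([0.622, -0.231, 0.036], 0.64, [357, 203]), ([0.783, -0.011, 0.074], 0.18, [289, 153])]
top vial_a [([0.537, 0.157, 0.077], 0.6, [237, 231]), ([0.554, 0.264, 0.073], 0.49, [202, 227])]
top weight []
top lens []
top mouse [([0.46, 0.494, 0.028], 0.85, [135, 257]), ([0.624, -0.232, 0.035], 0.3, [357, 202])]
top driver [([0.412, -0.445, 0.025], 0.61, [422, 266])]
top jar [([0.784, -0.014, 0.074], 0.52, [289, 153])]
[-1.79997263e+02 -4.51024707e-04  2.18770700e+01] 1.2
```

```bash
python3 - <<'E'
import cv2
a=cv2.imread("pics/scene0.png")[100:340,140:480];b=cv2.imread("pics/top0.png")[120:310,110:480]
a=cv2.resize(a,(800,565),interpolation=cv2.INTER_CUBIC);b=cv2.resize(b,(800,411),interpolation=cv2.INTER_CUBIC)
cv2.imwrite("pics/a.png",a);cv2.imwrite("pics/b.png",b)
E
```

```text
(no output)
```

View pics/a.png

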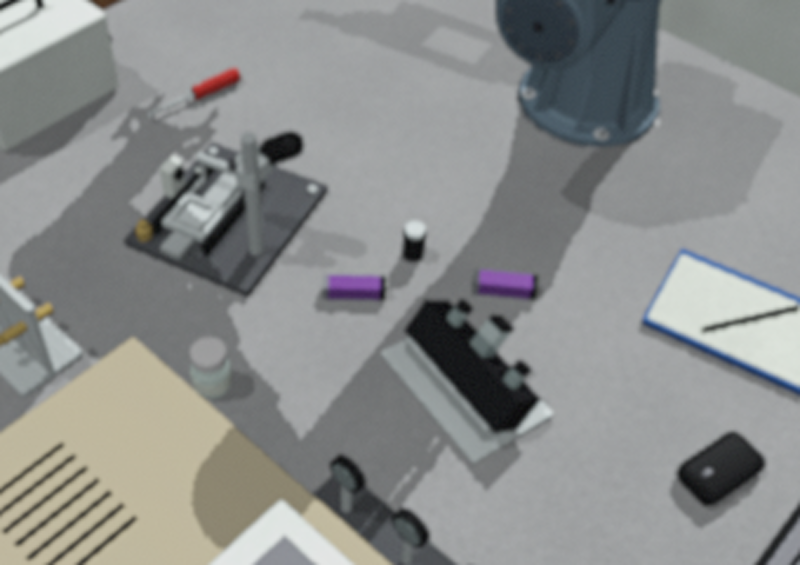

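View pics/b.png

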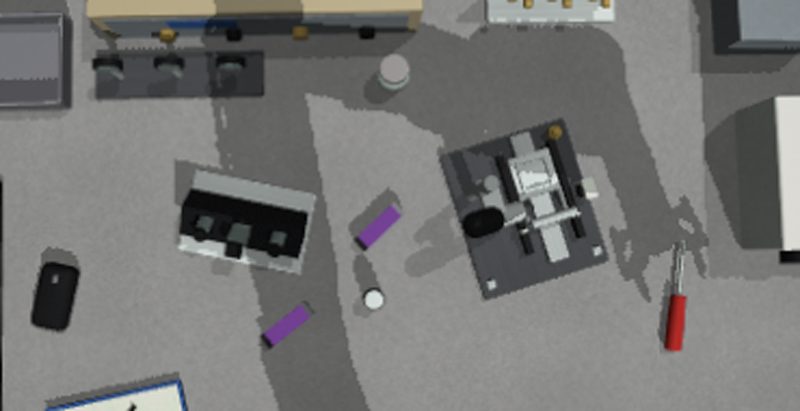

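The clear, wide square item at scene px (348,243) in the rack's middle well is the cell: it shows the most length and is square. The two purple bars at (352,221) and (289,222) are look-alikes, and the items in the outer wells at (334,234) and (359,260) are the vials. Next come close-up wrist views of the stage and the rack.

```bash
cat >> h.py <<'E'
def orient(d,yc):
    d=np.array(d,float);d/=np.linalg.norm(d);y=np.array(yc,float);y-=d*(y@d);y/=np.linalg.norm(y)
    best=None;q=np.array(ctrl.get_qpos())
    return [Ro.from_matrix(np.stack([np.cross(s*y,d),s*y,d],1)).as_euler('xyz',degrees=True) for s in (1,-1)]
def pick(p,d,yc):
    q=np.array(ctrl.get_qpos());c=[]
    for o in orient(d,yc):
        j=ctrl.inverse_kinematics(list(p),list(o))
        if j is not None:c.append((np.abs(np.array(j)-q).max(),list(o),np.round(j,1)))
    c.sort(key=lambda t:t[0]); print("ik",c[0][2] if c else None); return c[0][1]
def snap(name):
    pose=(ctrl.get_tool_pos(),ctrl.get_tool_rot());s=viewer.snapshot("wrist")
    cv2.imwrite(f"pics/{name}.png",s["frame"]);np.save(f"pics/{name}.npy",(s,pose),allow_pickle=True)
    return s,pose
E
python3 - <<'E'
from h import *
def look(name,p,d,yc,names):
    o=pick(p,d,yc);ctrl.move_ptp(list(p),o);s,pose=snap(name)
    for k in names:print(name,k,[(np.round(e["point"],3).tolist(),round(e["confidence"],2),proj(s,e["point"],pose)[0].astype(int).tolist()) for e in search_frame(s,k)[:3]])
a=np.radians(15);X=np.array([np.cos(a),np.sin(a),0]);Y=np.array([-X[1],X[0],0])
d=.5*X-[0,0,.866]
look("st",np.array([.60,-.24,.05])-.25*d,d,X,["nest","handle","stage","weight"])
a=np.radians(-11);X=np.array([np.cos(a),np.sin(a),0])
d=.574*X-[0,0,.819]
look("rk",np.array([.545,.215,.08])-.2*d,d,X,["cell","vial_a","rack"])
print(ctrl.get_clock(),s["mount"] if 0 else "")
x=[cv2.imread(f"pics/{n}.png") for n in("st","rk")]
cv2.imwrite("pics/c.png",cv2.resize(np.hstack(x),(800,300)))
E
```

```text
ik [-59.1  -5.6 109.5  30.8  70.  -83.3]Traceback (most recent call last):
  File "<stdin>", line 7, in <module>
  File "<stdin>", line 3, in look
  File "h.py", line 34, in snap
    cv2.imwrite(f"pics/{name}.png",s["frame"]);np.save(f"pics/{name}.npy",(s,pose),allow_pickle=True)
                                               ~~~~~~~^^^^^^^^^^^^^^^^^^^^^^^^^^^^^^^^^^^^^^^^^^^^^^^
    arr = np.asanyarray(arr)
ValueError: setting an array element with a sequence. The requested array has an inhomogeneous shape after 1 dimensions. The detected shape was (2,) + inhomogeneous part.
```

```bash
sed -i 's/np.save(f"pics\/{name}.npy",(s,pose),allow_pickle=True)/pickle.dump((s,pose),open(f"pics\/{name}.pkl","wb"))/; 1s/$/, pickle/' h.py
cat > look.py <<'E'
from h import *
def look(name,p,d,yc,names):
    o=pick(p,d,yc);ctrl.move_ptp(list(p),o);s,pose=snap(name)
    for k in names:print(name,k,[(np.round(e["point"],3).tolist(),round(e["confidence"],2),proj(s,e["point"],pose)[0].astype(int).tolist()) for e in search_frame(s,k)[:3]])
E
python3 - <<'E'
from look import *
a=np.radians(15);X=np.array([np.cos(a),np.sin(a),0]);Y=np.array([-X[1],X[0],0])
d=.5*X-[0,0,.866]
look("st",np.array([.60,-.24,.05])-.25*d,d,X,["nest","handle","stage","weight"])
a=np.radians(-11);X=np.array([np.cos(a),np.sin(a),0])
d=.574*X-[0,0,.819]
look("rk",np.array([.545,.215,.08])-.2*d,d,X,["cell","vial_a","rack"])
print(ctrl.get_clock())
x=[cv2.imread(f"pics/{n}.png") for n in("st","rk")]
cv2.imwrite("pics/c.png",cv2.resize(np.hstack(x),(800,300)))
E
```

```text
ik [-59.1  -5.6 109.5  30.8  70.  -83.3]
st nest [([0.608, -0.236, 0.039], 0.94, [277, 174])]
st handle [([0.608, -0.236, 0.039], 0.87, [277, 173])]
st stage [([0.56, -0.195, 0.016], 0.86, [239, 128])]
st weight [([0.692, -0.262, 0.033], 0.79, [323, 203]), ([0.772, -0.026, 0.05], 0.34, [420, 41])]
ik [  28.6  -15.3  122.2  -29.2   48.6 -125.6]
rk cell [([0.413, 0.152, 0.022], 0.9, [425, 92]), ([0.528, 0.213, 0.095], 0.75, [283, 185]), ([0.53, 0.036, 0.021], 0.74, [294, 4])]
rk vial_a [([0.548, 0.263, 0.076], 0.9, [285, 231]), ([0.527, 0.162, 0.078], 0.88, [285, 129]), ([0.499, 0.466, 0.017], 0.59, [373, 383])]
rk rack [([0.542, 0.201, 0.009], 0.63, [313, 163])]
5.1917
```

View pics/c.png

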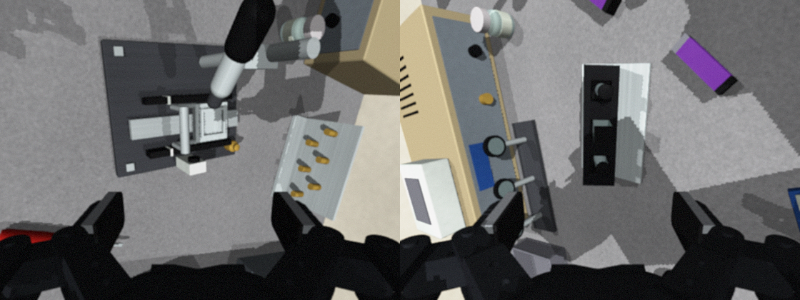

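```bash
cat > fit.py <<'E'
from h import *
def rack(name):
    s,pose=pickle.load(open(f"pics/{name}.pkl","rb"));P=cloud(s,pose).reshape(-1,3);P=P[np.isfinite(P).all(1)]
    a=np.radians(-11)
    for it in range(3):
        X=np.array([np.cos(a),np.sin(a),0]);Y=np.array([-X[1],X[0],0]);ax=-.574*X+[0,0,.819];U=.819*X+[0,0,.574]
        C=np.array([.545,.21,.08]);q=(P-C)@np.stack([U,Y,ax],1)
        m=(abs(q[:,0])<.06)&(abs(q[:,1])<.1)&(abs(q[:,2])<.08)
        q=q[m]
        h,e=np.histogram(q[:,2],np.arange(-.08,.08,.002));k=np.argmax(h)
        f=q[abs(q[:,2]-e[k]-.001)<.004]
        # face plane
        A=np.c_[f[:,:2],np.ones(len(f))];c=np.linalg.lstsq(A,f[:,2],rcond=None)[0]
        r=cv2.minAreaRect(f[:,:2].astype(np.float32)*1000)
        h0=np.median(f[:,2]);print("face h",h0,"slopes",c[:2],"rect",r)
        tops=[]
        for lo,hi,yr in((.036,.050,(-.03,.03)),(.016,.030,(-.08,-.03)),(.016,.030,(.03,.085))):
            g=q[(q[:,2]>h0+lo)&(q[:,2]<h0+hi)&(q[:,1]>yr[0])&(q[:,1]<yr[1])]
            g2=g[abs(g[:,2]-np.median(g[:,2]))<.003]
            rr=cv2.minAreaRect(g2[:,:2].astype(np.float32)*1000);tops.append(np.median(g2,0))
            w=C+np.r_[np.array(rr[0])/1000,np.median(g2[:,2])]@np.stack([U,Y,ax])
            print(len(g2),"h",np.median(g2[:,2])-h0,"rect",np.round(rr[0],1),np.round(rr[1],1),round(rr[2],1),"world",w.round(4))
        da=-np.arctan2(tops[2][0]*.819-tops[1][0]*.819,tops[2][1]-tops[1][1]);a+=da;print("yaw",np.degrees(a))
def stage(name):
    s,pose=pickle.load(open(f"pics/{name}.pkl","rb"));P=cloud(s,pose).reshape(-1,3);P=P[np.isfinite(P).all(1)]
    a=np.radians(15)
    for it in range(3):
        X=np.array([np.cos(a),np.sin(a),0]);Y=np.array([-X[1],X[0],0])
        C=np.array([.61,-.236,0]);q=(P-C)@np.stack([X,Y,[0,0,1]],1);q=q[(abs(q[:,0])<.15)&(abs(q[:,1])<.2)]
        hb=q[(q[:,2]>.066)&(q[:,2]<.085)&(q[:,0]<-.035)&(q[:,0]>-.11)&(abs(q[:,1])<.032)]
        k=np.polyfit(hb[:,1],hb[:,0],1);print("bar",len(hb),"med",np.median(hb,0).round(4),"min",hb.min(0).round(4),"max",hb.max(0).round(4),"slope",k)
        t=q[(q[:,2]>hb[:,2].max()-.004)&(q[:,0]<-.035)&(q[:,0]>-.11)&(abs(q[:,1])<.045)&(q[:,2]<.085)]
        print(" bar top",np.median(t,0).round(4),t[:,1].min(),t[:,1].max())
        a-=np.arctan(k[0]);print("yaw",np.degrees(a))
    lip=q[(q[:,2]>.0405)&(q[:,2]<.047)&(abs(q[:,0])<.05)&(abs(q[:,1])<.036)]
    print("lip",len(lip),cv2.minAreaRect(lip[:,:2].astype(np.float32)*1000),lip[:,0].min(),lip[:,0].max(),lip[:,1].min(),lip[:,1].max())
    pl=q[(q[:,2]>.012)&(q[:,2]<.018)];print("plate",cv2.minAreaRect(pl[:,:2].astype(np.float32)*1000), "h",np.median(pl[:,2]))
    fl=q[(abs(q[:,0])<.012)&(abs(q[:,1])<.012)];print("floor",np.median(fl[:,2]))
    np.save("pics/q.npy",q)
E
python3 -c "
from fit import *
rack('rk');stage('st')"
```

```text
face h -0.018075216381884276 slopes [-0.00026562 -0.01743686] rect ((-2.351217269897461, 2.9767684936523438), (180.11605834960938, 50.10923385620117), 88.49154663085938)
663 h 0.04327939956621671 rect [-6.5  3.7] [24.  23.6] 89.1 world [0.5263 0.2174 0.0969]
379 h 0.024294870202868333 rect [ -9.6 -51.6] [20.  19.9] 36.2 world [0.5239 0.1616 0.0796]
297 h 0.02241751024445065 rect [-6.5 58.1] [19.4 19.9] 64.6 world [0.5484 0.2685 0.0798]
yaw -12.394527077464847
face h -0.01818087018146508 slopes [ 6.27010656e-05 -3.74717977e-03] rect ((-2.4128265380859375, 3.1929931640625), (180.1394500732422, 50.1093635559082), 89.63378143310547)
663 h 0.043449836758993145 rect [-6.6  3.3] [23.6 24. ] 0.1 world [0.5263 0.2174 0.0969]
379 h 0.023652950039058103 rect [ -8.6 -51.8] [20.  19.9] 37.6 world [0.524  0.1616 0.0796]
294 h 0.02330968678183832 rect [-7.7 57.9] [19.4 19.9] 65.9 world [0.5484 0.2685 0.0798]
yaw -12.769228852550665
face h -0.01819883633068606 slopes [ 9.45627604e-05 -8.46836741e-05] rect ((-2.430086135864258, 3.2507705688476562), (180.1397247314453, 50.10935974121094), 89.940658569
[... 645 characters left out ...]
92 -0.04707678]
 bar top [-0.0455  0.0038  0.0789] -0.032236411298477506 0.035692815358239684
yaw 16.29854511813987
bar 825 med [-0.0477  0.0012  0.0781] min [-0.0522 -0.032   0.0693] max [-0.0381  0.0319  0.0814] slope [ 2.36444061e-05 -4.70767887e-02]
 bar top [-0.0455  0.0037  0.0789] -0.03226209150511427 0.03566554257900277
yaw 16.29719039345936
lip 551 ((0.6600685119628906, 2.1414451599121094), (65.67089080810547, 98.65737915039062), 89.7919692993164) -0.04878132321774722 0.04995463285290102 -0.030517565151987332 0.03514870868492618
plate ((-25.370590209960938, -35.459228515625), (328.6334533691406, 240.84933471679688), 88.47099304199219) h 0.015450222454677809
floor 0.03721277103841622
```

```bash
cat > geo.py <<'E'
from h import *
ra=np.radians(-12.87);RX=np.array([np.cos(ra),np.sin(ra),0]);RY=np.array([-RX[1],RX[0],0]);AX=-.574*RX+[0,0,.819];U=.819*RX+[0,0,.574]
TOP=np.array([.5263,.2175,.0969])
sa=np.radians(16.3);SX=np.array([np.cos(sa),np.sin(sa),0]);SY=np.array([-SX[1],SX[0],0]);C=np.array([.61,-.236,0])
E
python3 - <<'E'
from geo import *
q=np.load("pics/q.npy")
l=q[(q[:,2]>.0395)&(q[:,2]<.047)&(q[:,0]>-.01)&(q[:,0]<.06)&(abs(q[:,1])<.034)]
print("lip",len(l),np.percentile(l,[1,50,99],axis=0).round(4).tolist(),cv2.minAreaRect(l[:,:2].astype(np.float32)*1000))
s,pose=pickle.load(open("pics/rk.pkl","rb"));print(np.array(s["mount"]).round(3).tolist())
print("handle",C+SX*-.0457+SY*.0017,"nest",C+SX*.0243+SY*.0017)
g=TOP-.018*AX+.0*U; tcp=g-.019*AX; d=-AX
o=pick(tcp+.1*AX,d,U); 
ctrl.gripper_to(.055,20);ctrl.move_ptp(list(tcp+.1*AX),o)
print("pre ok",ctrl.get_clock(),ctrl.get_force())
hit=ctrl.move_l(list(tcp),max_speed=.06,guard=8);print("hit",hit,ctrl.get_tool_pos(),ctrl.get_force())
s,pose=snap("pg");x=s["frame"];cv2.imwrite("pics/d.png",x)
print(ctrl.get_clock(),ctrl.grip_depth)
E
```

```text
lip 564 [[0.0009, -0.0221, 0.0396], [0.0218, 0.0024, 0.0433], [0.0498, 0.0256, 0.045]] ((25.405519485473633, 1.6415691375732422), (50.2260856628418, 48.28515625), 0.2108173817396164)
[[-0.0, -0.962, -0.272, 0.068], [1.0, -0.0, -0.0, -0.001], [0.0, -0.272, 0.962, -0.142], [0.0, 0.0, 0.0, 1.0]]
handle [ 0.56565976 -0.2471948   0.        ] nest [ 0.63284614 -0.22754813  0.        ]
ik [ 2.380e+01 -1.000e-01  1.216e+02 -3.680e+01  3.480e+01 -1.171e+02]
pre ok 6.125 [0.56485311 0.40011212 0.61527324]
hit False [0.54706935 0.21291645 0.06693163] [ 0.15528919  0.06979389 -0.0444154 ]
7.9917 0.0187
```

View pics/d.png

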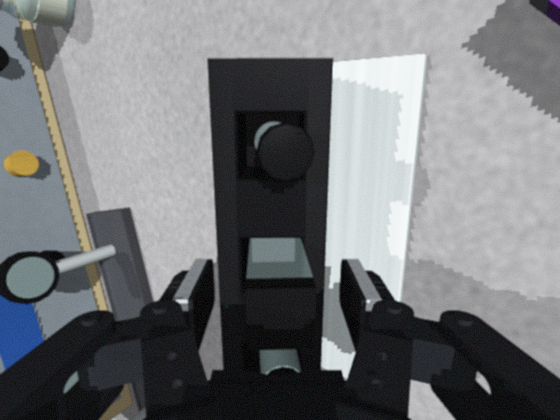

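The picture shows the clear, black-stoppered square cell at (278,285), centred between the pads at (207) and (345), with the round vial caps at (285,150) and (280,362). I'll close on it gently and draw it out along the well axis.

```bash
python3 - <<'E'
from geo import *
p=np.array(ctrl.get_tool_pos());f0=np.array(ctrl.get_force())
ctrl.gripper_to(.02,20);print("open",ctrl.get_opening(),ctrl.get_finger_force(),np.array(ctrl.get_force())-f0)
print(ctrl.move_l(list(p+.012*AX),max_speed=.03,guard=12),np.array(ctrl.get_force())-f0)
print(ctrl.move_l(list(p+.065*AX),max_speed=.08,guard=12),np.array(ctrl.get_force())-f0,ctrl.get_opening(),ctrl.get_finger_force())
p=p+.065*AX
ctrl.move_l(list(p+[-.06,-.02,.12]),max_speed=.2)
s,pose=snap("lift");print(ctrl.get_clock())
N=C+.0249*SX+.0017*SY
w=N-.16*SX+[0,0,.22]; o=pick(w,[0,0,-1],SY); print(ctrl.get_qpos())
E
```

```text
open 0.023656149865092915 23.42931772582233 [ 1.27914354 -0.20969853  1.40604974]
False [ 0.98520271 -0.94208642  2.25561005]
False [ 0.33203608 -0.0066175  -0.10767814] 0.023795146746626056 23.068269342184067
10.6167
ik [ -41.9    8.    96.1   -0.    75.9 -148.2]
[  22.74160539  -16.02473953  123.30562828  -27.3916995    46.59904684
 -129.98915792]
```

View pics/lift.png

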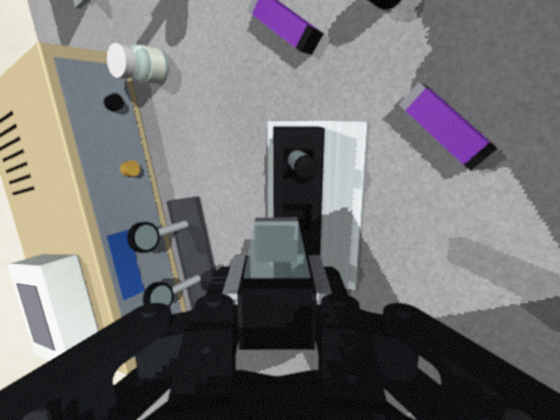

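The cell is held at (275,265), clear of the rack. Next I move in from the front of the stage and set it down with a force guard.

```bash
python3 - <<'E'
from geo import *
N=C+.0249*SX+.0017*SY
w=N-.16*SX+[0,0,.20]; o=pick(w,[0,0,-1],SY); ctrl.move_ptp(list(w),o)
ctrl.move_l(list(N+[0,0,.155]),max_speed=.15)
ctrl.move_l(list(N+[0,0,.094]),max_speed=.06)
ctrl.sleep(.2);f0=np.array(ctrl.get_force())
hit=ctrl.move_l(list(N+[0,0,.081]),max_speed=.012,guard=3)
print("hit",hit,ctrl.get_tool_pos()-N,np.array(ctrl.get_force())-f0,ctrl.get_opening(),ctrl.get_finger_force(),ctrl.get_clock())
s,pose=snap("place");t=viewer.snapshot("scene")["frame"][130:230,160:290];t=cv2.resize(t,(546,420))
cv2.imwrite("pics/e.png",cv2.resize(np.hstack([s["frame"],t]),(800,304)))
E
```

```text
ik [ -41.9    9.1   97.3   -0.    73.6 -148.2]
hit True [-5.39314761e-05  4.25436307e-05  8.53079187e-02] [-0.41120157  1.25268026  6.13944425] 0.02385736931139312 23.708102256059647 15.725
```

View pics/e.png

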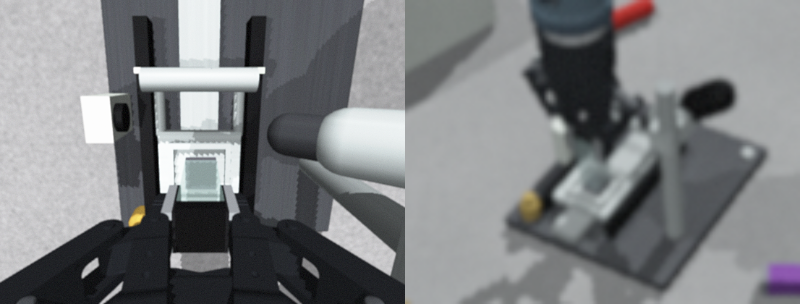

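Contact came 0.3 mm from the expected height, and the cell sits inside the nest frame in the left picture at (200,180). I'll release it and retreat.

```bash
python3 - <<'E'
from look import *
from geo import *
N=C+.0249*SX+.0017*SY
ctrl.gripper_to(.036);ctrl.sleep(.2);print("released",ctrl.get_opening(),ctrl.get_finger_force(),ctrl.get_force(),ctrl.get_clock())
ctrl.move_l(list(N+[0,0,.145]),max_speed=.06)
ctrl.move_l(list(N-.13*SX+[0,0,.18]),max_speed=.2)
H=C-.0453*SX+.0017*SY+[0,0,.072];t=np.radians(40);d=np.sin(t)*SX-np.cos(t)*np.array([0,0,1])
ctrl.gripper_to(.032)
look("h1",H-.11*d,d,SX,["cell","handle"])
print(ctrl.get_clock())
P=cloud(s:=pickle.load(open("pics/h1.pkl","rb"))[0],pickle.load(open("pics/h1.pkl","rb"))[1]).reshape(-1,3)
P=P[np.isfinite(P).all(1)];q=(P-C)@np.stack([SX,SY,[0,0,1]],1)
b=q[(q[:,2]>.062)&(q[:,2]<.085)&(abs(q[:,0]+.046)<.02)&(abs(q[:,1])<.028)];print("bar",len(b),np.percentile(b,[2,50,98],axis=0).round(4).tolist(),np.polyfit(b[:,1],b[:,0],1))
tp=b[b[:,2]>np.percentile(b[:,2],80)];print("bartop",tp.mean(0))
k=q[(q[:,2]>.112)&(q[:,2]<.13)&(abs(q[:,0]-.025)<.03)&(abs(q[:,1])<.03)];print("celltop",len(k),k.mean(0) if len(k) else "",np.ptp(k,axis=0) if len(k) else "")
E
```

```text
released 0.03607817766484706 0.0 [ 0.69653962 -0.52425361  0.13292711] 16.3
ik [ -62.5    5.2  117.4   47.5   58.8 -105. ]
h1 cell [([0.626, -0.23, 0.098], 0.69, [353, 203])]
h1 handle [([0.579, -0.236, 0.046], 0.85, [268, 191])]
19.4667
bar 1349 [[-0.052, -0.027, 0.0701], [-0.0491, 0.0011, 0.0778], [-0.041, 0.0269, 0.0801]] [ 0.0049303  -0.04819702]
bartop [-0.04544889  0.0012255   0.07962558]
celltop 971 [0.02080866 0.00362617 0.12011253] [0.02617707 0.02445367 0.01144771]
```

View pics/h1.png

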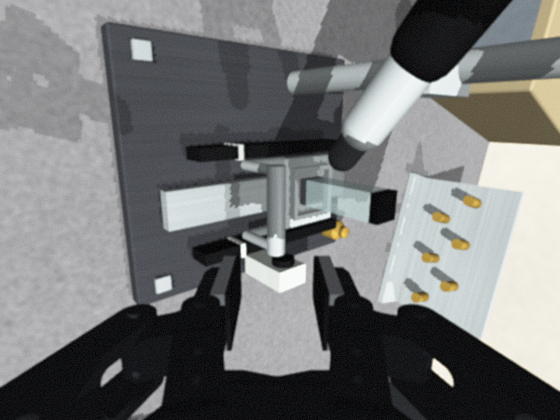

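The cell stands in the nest at (350,200), the bar is at (277,210), and its measured position agrees with the earlier fit. Next: grip the bar, pull it out 45 mm, hold it there and check.

```bash
python3 - <<'E'
from geo import *
H=C-.0453*SX+.0015*SY+[0,0,.072];t=np.radians(40);d=np.sin(t)*SX-np.cos(t)*np.array([0,0,1])
f0=np.array(ctrl.get_force())
hit=ctrl.move_l(list(H+.014*d),max_speed=.08,guard=6);print("hit",hit,np.array(ctrl.get_force())-f0)
if hit: raise SystemExit
ctrl.gripper_to(.005,30);print("open",ctrl.get_opening(),ctrl.get_finger_force(),"F",(np.array(ctrl.get_force())-f0)@np.stack([SX,SY,[0,0,1]],1))
p=np.array(ctrl.get_tool_pos())
if ctrl.get_opening()<.010: raise SystemExit
print(ctrl.move_l(list(p-.045*SX),max_speed=.035,guard=25))
ctrl.sleep(.3);print("F",(np.array(ctrl.get_force())-f0)@np.stack([SX,SY,[0,0,1]],1),((np.array(ctrl.get_tool_pos())-p)@SX),ctrl.get_clock())
s,pose=snap("pull");ctrl.sleep(2.0);print(ctrl.get_clock())
np.save("pics/p.npy",p)
E
```

```text
hit False [0.11872032 0.2684545  0.47517406]
open 0.012740068988311384 29.15769875049591 F [-5.6465046   0.6368396   2.55963581]
False
F [ 5.5937902  -2.60523958 -3.71424704] -0.04521220194238049 23.2083
25.2583
```

View pics/pull.png

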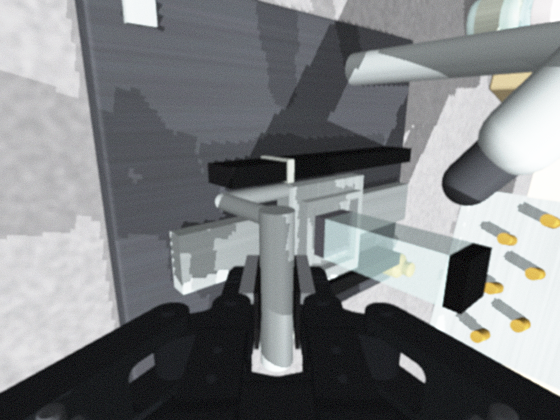

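```bash
python3 - <<'E'
from geo import *
for n in("h1","pull"):
    s,pose=pickle.load(open(f"pics/{n}.pkl","rb"));P=cloud(s,pose).reshape(-1,3);P=P[np.isfinite(P).all(1)];q=(P-C)@np.stack([SX,SY,[0,0,1]],1)
    l=q[(q[:,2]>.041)&(q[:,2]<.046)&(abs(q[:,0])<.08)&(q[:,1]>.012)&(q[:,1]<.028)];print(n,len(l),np.percentile(l[:,0],[1,5,50,95,99]).round(4))
    l=q[(q[:,2]>.035)&(q[:,2]<.0395)&(abs(q[:,0])<.09)&(q[:,1]>.026)&(q[:,1]<.032)];print(n,len(l),np.percentile(l[:,0],[1,5,50,95,99]).round(4))
    k=q[(q[:,2]>.112)&(q[:,2]<.13)&(abs(q[:,0])<.06)&(abs(q[:,1])<.03)];print("celltop",k.mean(0))
E
```

```text
h1 314 [0.0006 0.0012 0.0208 0.0475 0.0489]
h1 325 [-0.0487 -0.0245  0.0157  0.0465  0.05  ]
celltop [0.02080866 0.00362617 0.12011253]
pull 839 [-0.0443 -0.0438 -0.0251  0.0021  0.004 ]
pull 1008 [-0.0768 -0.0721 -0.0351  0.0064  0.0111]
celltop [-0.0256147   0.00461856  0.11927108]
```

The lip has moved 45 mm (0.0010 to -0.0440), the pull force is 5.6 N and the cell is upright, held for over 2 s. Easing it home now.

```bash
python3 - <<'E'
from geo import *
p=np.load("pics/p.npy");t=np.radians(40);d=np.sin(t)*SX-np.cos(t)*np.array([0,0,1])
ctrl.move_l(list(p-.004*SX),max_speed=.025)
print(ctrl.move_l(list(p+.0005*SX),max_speed=.01,guard=20));ctrl.sleep(.3)
print("F",np.array(ctrl.get_force())@SX,(np.array(ctrl.get_tool_pos())-p)@SX)
ctrl.gripper_to(.032);ctrl.sleep(.2)
ctrl.move_l(list(p-.12*d),max_speed=.08);ctrl.sleep(.3)
s,pose=snap("end");P=cloud(s,pose).reshape(-1,3);P=P[np.isfinite(P).all(1)];q=(P-C)@np.stack([SX,SY,[0,0,1]],1)
l=q[(q[:,2]>.041)&(q[:,2]<.046)&(abs(q[:,0])<.08)&(q[:,1]>.012)&(q[:,1]<.028)];print(np.percentile(l[:,0],[1,5,50,95,99]).round(4))
k=q[(q[:,2]>.112)&(q[:,2]<.13)&(abs(q[:,0])<.06)&(abs(q[:,1])<.03)];print("celltop",k.mean(0));print(ctrl.get_clock(),ctrl.get_force())
E
```

```text
False
F -6.1694509967277185 1.1050609334098987e-05
[0.0009 0.0014 0.0206 0.0472 0.0496]
celltop [0.02079845 0.00365098 0.12013215]
30.475 [-0.74160404 -0.29776609 -0.76441951]
```

View pics/end.png

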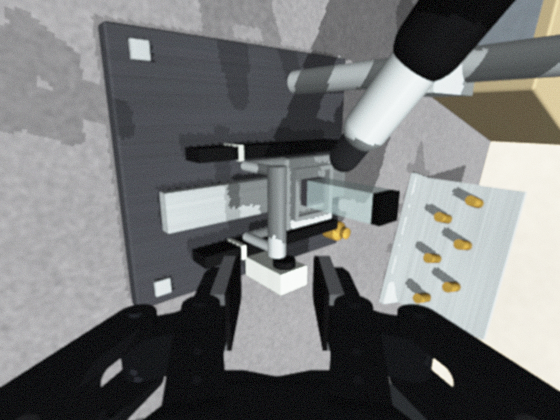

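The cell stands in the nest at (350,200), the carriage is back home (lip at the same place as before the pull), and the gripper is clear of everything.

```bash
python3 -c "
from plant import ctrl
print(ctrl.finish_job())"
```

```text
the job is handed in; nothing more can be done
None
```

The job is handed in, with no verdict returned: the cell stands upright in the nest, the carriage was pulled 45 mm to the white line, held for over two seconds and eased back home, and the gripper is clear, at about 30 s of the 72 s allowed.

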